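# Press the dispenser spring to the gauge on the kitchen scale

### The job

Check the batter dispenser's plunger spring: stand the tall, narrow coil spring upright on the middle of the round plate on the kitchen scale and let go of it. Then press its top straight down until it is level with the tip of the height gauge behind the plate, hold it there for about two seconds so the dial can be read, and let it come back up; do not press it flat. Leave it standing on the plate and leave the short, wide spring alone.

Things in the scene. Friction and masses are not known exactly. Their poses are not given: they have to be found in the camera images.
- tall_spring_mid (a point): Centre, 40 mm above the foot, of the tall narrow coil spring: upright bare steel coil between two grey plastic end discs, 44 mm diameter and 80 mm tall when free, 0.13 kg, loose on the worktop. It may be gripped round the coil at this point. z is the spring's axis, up. This point belongs to the foot and does not sink when the top is pressed. The short wide one, 60 mm diameter and 42 mm tall, is not wanted.
- tall_spring_top (a point): Centre of the top face of the same spring's upper end disc (44 mm diameter), 80 mm above its foot when free. It sinks along the spring's axis when pressed: 2 N starts it, then about 0.35 N per mm; the coil is flat after 46 mm (about 18 N).
- plate_centre (a point): Centre of the flat top face of the round aluminium plate, 96 mm diameter, fixed on the pan (197 mm across, just lower) of the red dial scale, about 226 mm above the worktop. The scale does not shift; under load pan and plate sink together by about 0.5 mm per N (about 6 mm when the spring is pressed to the gauge). The point's x axis points from the scale's dial face to the gauge behind it.
- gauge_tip (a point): Height gauge: steel post standing behind the scale with a flat finger 22 mm wide that points at the plate. This point is the upper edge of the finger's end, 66 mm from the plate's axis and 46 mm above the unloaded plate: the marked height for the top of the pressed spring. The post's highest point is 4 mm above it. Fixed to the scale.
- scale_needle (a joint): Dial needle of the scale, rad: 0 unloaded, turning in proportion to the load on the plate, about 0.24 rad per N (about 3 rad with the spring pressed to the gauge). Reading only; nothing has to be done to it.
- short_spring_mid (a point): Centre of the short wide coil spring, 60 mm diameter and 42 mm tall, same materials, loose on the worktop: to be left alone.
Mind the look-alikes: they are no part of the job. What is shaped like the part that bears tall_spring_mid but orange is not meant.

How it is judged (in metres and radians):
On the way, in this order (a step that is already met when the one before it is completed fails the run):
1. the tall spring stands upright on the plate (foot within 20 mm of its centre), uncompressed and free of the fingers (horizontal distance between tall_spring_mid and plate_centre below 0.02 m and z of tall_spring_mid in the frame of plate_centre between 0.034 and 0.046 m and angle between tall_spring_mid's own z axis and vertical below 0.17 rad and distance between tall_spring_top and tall_spring_mid above 0.035 m and contact force between tall_spring and the fingers below 0.1 N), for 0.2 s.
2. its top is pressed down to the gauge tip's height, within 10 mm, and held there for 1 s with the load on the scale (z of tall_spring_top in the frame of gauge_tip between -0.01 and 0.01 m and horizontal distance between tall_spring_mid and plate_centre below 0.03 m and angle between tall_spring_mid's own z axis and vertical below 0.17 rad and value of joint scale_needle above 0.8 rad), for 1 s.
At the end, for the whole second after the job is handed in: The tall spring stands upright (within 10 degrees) on the plate, within 30 mm of its centre, fully extended again, at rest and released (horizontal distance between tall_spring_mid and plate_centre below 0.03 m and z of tall_spring_mid in the frame of plate_centre between 0.034 and 0.046 m and angle between tall_spring_mid's own z axis and vertical below 0.17 rad and distance between tall_spring_top and tall_spring_mid above 0.035 m and linear speed of tall_spring below 0.02 m/s); the robot touches nothing.
It fails at once if the spring is pressed flat (to less than 37 mm of its 80 mm) (z of tall_spring_top in the frame of tall_spring_mid below -0.003 m).
It fails at once if the short wide spring is moved by more than 20 mm (distance of short_spring_mid from where it was at the start of the episode above 0.02 m).
It also fails if it takes over 54 s, if anything falls off the work surface, if the arm or the gripper's body presses on something with over 40 N, if the wrist force passes 120 N, or if a joint passes its speed limit or range.

### The arm

A 6-joint arm with a two-finger parallel gripper is mounted at the origin on a cart in front of the work surface, level with it; the furniture and walls round the work are solid. World frame = base frame: x ahead of the robot, y to its left, z up, the work surface at z = 0. Lengths are in m, angles in degrees, forces in N, time in s.
With the tool pointing down it reaches from about 0.4 to 0.825 m from the base axis. Payload 7 kg.
Tool frame: the origin (TCP) lies midway between the tips of the shut fingers; the grasp point (between the pads) lies 19 mm behind it (ctrl.hold_point_z is the distance from the TCP to the grasp point, in m); z points along the fingers, y is the line along which they close (so a half turn about z gives the same grasp; the last joint's range is limited). The gripper opens to 88 mm and grips with 3 to 60 N. Pads are 19 mm wide; open, the fingers measure 130 mm over their backs; the gripper's body (78 mm by 193 mm) begins 47 mm behind the grasp point.
Start: joints at [88.127, 20.546, 0.682, 0, -70.136, -16.507], TCP at [0.213, 0.641, 0.227] pointing down, gripper open.
Joint ranges: [-176.03, 176.03], [-82.01, 121.73], [-58.28, 71.71], [-173.87, 95.51], [-174.79, -0.11], [-173.66, 173.66]. Speed limits (degrees/s): [136.94, 136.94, 172.46, 180, 180, 180].

### API

Orientations are given as [roll, pitch, yaw] about the fixed x, y, z axes, in that order (R = Rz(yaw) Ry(pitch) Rx(roll)).
In Python, from plant import ctrl gives the robot as it stands.
- The arm moves only by the tool apply_moves, never from a script. Its argument "deltas" is a list of rows, each an object with "fingers": the finger opening in mm, from 0 to 87.6; "delta_pos": the shift along the tool's x, y, z in mm, a list of three; "angular": the turn, a rotation vector about the tool's x, y, z in degrees, a list of three. A call has 1 to 10 rows; each row is the pose to reach, as a shift and turn from the pose commanded when the call began, along the tool's axes at that moment; what a row does not reach only later rows make up. A row lasts 1/10 s, in which the tool goes at most 50 mm and 8.59 degrees, less where a joint would pass 70% of its speed; a pose out of reach is approached as far as the arm can. A call with a gripper value outside its range is refused whole. The fingers move at their own pace and stop on an object; the grip force is fixed at half the most. Time passes only in rows, so rows that repeat a pose let the fingers close. It gives the time, the measured TCP pose, the force, the opening and the grip force at its end, in the units of the state.
- ctrl.get_obs(): the state, without advancing time (a new reading comes with each control period).
- ctrl.snapshot(name): name is "scene" or "top" or "wrist"; returns the picture (400x640x3 uint8, red, green, blue); there is no depth.
- ctrl.camera_params(name): a dict with "fx", "fy", "cx", "cy" (pixels), "dist_coeffs" ([k1, k2, p1, p2, k3] as OpenCV has them; the pictures are not rectified), "cam_to_world" (4x4, takes a point from camera to world coordinates); the wrist camera has in their place "mount" (4x4, takes a point from camera to tool coordinates, whose origin is the TCP and whose axes are the flange's). Camera axes: x right, y up, looking along -z (the intrinsics and any distortion apply to the point x, -y, -z); pixel columns grow to the right and rows downward; lengths in m; the calibration is good to about 2 mm. A picture is of the moment at which its call begins: read the wrist's pose just before it. camera_params takes no time and is no camera call.
- ctrl.close_job(): hands the job in; it is judged then, once.
The state is a dict: "clock": time; "joint_pos": joint angles; "qvel": joint speeds; "tau": joint torques, N m; "tool_pos": TCP position; "orientation": TCP orientation; "force": force on the tool from outside, world axes, zero at the start; "moment": the same for the moment, N m; "opening": finger opening in m; "gripper_force": force on a finger pad.
Only numpy, scipy, OpenCV 4.12 (cv2) and the standard library are available. Lean on these libraries where they do the work, as an engineer would, in place of code of your own. Each camera call takes 0.05 s, during which the arm holds its last target. There are 200 camera calls.

## Working session

There is one attempt and no reset: what is moved stays moved. The work goes in short steps, Python scripts to look and compute and a tool call to move; the robot and the scene stay as the last step left them, time stands still between calls to the robot, and variables do not carry over. Pictures are saved under pics/ and viewed, at most 10 in all, crops included, and the job is handed in when it is done.

Besides the shell and the picture viewer there is one more tool, called after ">>>" as name(argument=value, ...) on one line, values as JSON. apply_moves: Moves the arm, as the interface text tells. Its arguments: {"type":"object","properties":{"deltas":{"type":"array"}},"required":["deltas"]}

```bash
mkdir -p pics
cat > h.py <<'E'
import numpy as np, cv2
from plant import ctrl
from scipy.spatial.transform import Rotation as R
def cam(n):
    p=ctrl.camera_params(n)
    K=np.array([[p['fx'],0,p['cx']],[0,p['fy'],p['cy']],[0,0,1.]])
    if 'cam_to_world' in p: T=np.array(p['cam_to_world'])
    else:
        o=ctrl.get_obs(); M=np.eye(4); M[:3,:3]=R.from_euler('xyz',o['orientation'],degrees=True).as_matrix(); M[:3,3]=o['tool_pos']
        T=M@np.array(p['mount'])
    return K,np.array(p['dist_coeffs'],float),T
def ray(c,uv):
    K,d,T=c
    q=cv2.undistortPoints(np.array([[uv]],float),K,d)[0,0]
    v=T[:3,:3]@np.array([q[0],-q[1],-1]); return T[:3,3],v/np.linalg.norm(v)
def onz(c,uv,z):
    o,v=ray(c,uv); return o+v*(z-o[2])/v[2]
def proj(c,P):
    K,d,T=c
    q=np.linalg.inv(T)@np.r_[P,1]; q=np.array([q[0],-q[1],-q[2]])
    return cv2.projectPoints(q.reshape(1,3),np.zeros(3),np.zeros(3),K,d)[0].ravel()
def tri(c1,u1,c2,u2):
    o1,a=ray(c1,u1); o2,b=ray(c2,u2)
    s=np.linalg.lstsq(np.c_[a,-b],o2-o1,rcond=None)[0]
    p,q=o1+s[0]*a,o2+s[1]*b; return (p+q)/2,np.linalg.norm(p-q)
def snap(n,f):
    im=ctrl.snapshot(n)[:,:,::-1].copy(); cv2.imwrite('pics/'+f+'.png',im); return im
E
python3 - <<'E'
from h import *
print(ctrl.get_obs(),ctrl.hold_point_z)
a=snap('scene','scene0');b=snap('top','top0')
for n in('scene','top'):
    c=cam(n);print(n,c[0][0,0],c[2].round(3).tolist())
print(ctrl.camera_params('wrist'))
cv2.imwrite('pics/both.png',cv2.resize(np.vstack([a,b]),(480*1,600)))
E
```

```text
{'clock': 0.0, 'joint_pos': array([ 8.81254330e+01,  2.05921033e+01,  6.32515227e-01, -1.90660522e-02,
       -7.01354865e+01, -1.65049904e+01]), 'qvel': array([-0.00977817,  0.06291826, -0.0198339 ,  0.0086657 ,  0.13088722,
        0.02727871]), 'tau': array([-1.12643229e-03, -5.82722211e+01,  2.93062431e+01,  6.99694186e+00,
        7.00664241e-03, -1.47305182e-04]), 'tool_pos': array([0.21273346, 0.64007817, 0.2256089 ]), 'orientation': array([ 1.79903751e+02, -9.82847467e-03, -1.83860426e+01]), 'force': array([0.90401194, 0.55335582, 0.29687557]), 'moment': array([-0.00396175, -0.00606366, -0.0069144 ]), 'gripper_force': 0.0, 'opening': 0.08781602165452584} 0.0188
scene 457.84642168504115 [[0.446, 0.702, -0.555, -0.244], [-0.895, 0.342, -0.286, -0.459], [-0.011, 0.624, 0.781, 1.219], [0.0, 0.0, 0.0, 1.0]]
top 473.35309538242024 [[0.007, 0.989, -0.151, 0.333], [-1.0, 0.005, -0.016, -0.087], [-0.015, 0.151, 0.988, 1.406], [0.0, 0.0, 0.0, 1.0]]
{'fx': 310.41912532055994, 'fy': 310.41912532055994, 'cx': 318.283875477179, 'cy': 203.90652223662784, 'dist_coeffs': array([-0.01555561,  0.        ,  0.        ,  0.        ,  0.        ]), 'mount': array([[ 2.58914732e-04,  9.63663444e-01,  2.67119261e-01,
         7.20544306e-02],
       [ 9.99999952e-01, -2.03314176e-04, -2.35805835e-04,
        -5.38037850e-04],
       [-1.72928330e-04,  2.67119309e-01, -9.63663450e-01,
        -1.59205096e-01],
       [ 0.00000000e+00,  0.00000000e+00,  0.00000000e+00,
         1.00000000e+00]])}
```

View pics/scene0.png

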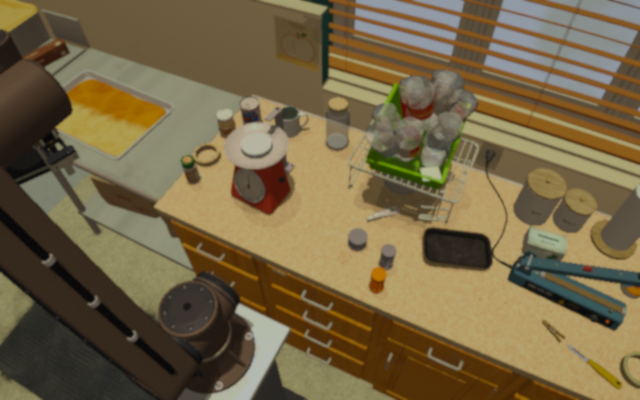

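View pics/top0.png

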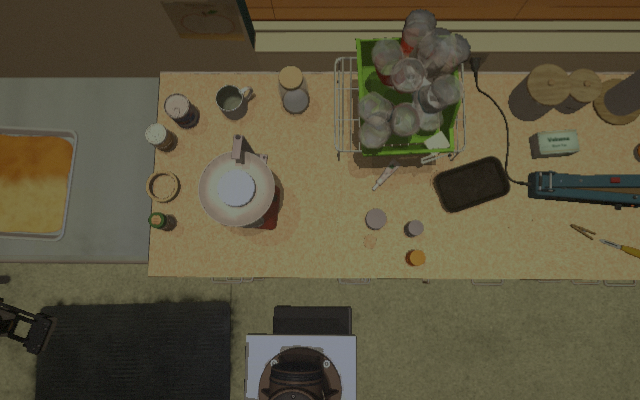

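The scale stands at scene (260,165) and top (237,188). There are three candidates for the spring:
- grey, wide and short: scene (357,240), top (376,218)
- grey, narrow and taller: scene (387,256), top (414,228)
- orange decoy: scene (378,280), top (416,258)

The narrow grey one fits the description. I'll confirm it in a crop and measure.

Run:
```python
from h import *
a=cv2.imread('pics/scene0.png');b=cv2.imread('pics/top0.png')
f=lambda im,x,y,w,h,s:cv2.resize(im[y:y+h,x:x+w],None,fx=s,fy=s,interpolation=cv2.INTER_CUBIC)
A=np.vstack([f(a,335,220,80,75,4),f(b,355,200,80,75,4)])
B=np.vstack([f(a,215,100,100,75,4),f(b,190,125,100,75,4)])
cv2.imwrite('pics/crop.png',np.hstack([A,B]))
ct,cs=cam('top'),cam('scene')
print('tall top z.08',onz(ct,(414,228),.08),onz(cs,(387,250),.08))
print('short top z.042',onz(ct,(376,218),.042),onz(cs,(357,236),.042))
print('plate',onz(ct,(237,188),.226),onz(cs,(257,143),.226))
```

```text
tall top z.08 [ 0.45062185 -0.31658618  0.08      ] [ 0.45139036 -0.31982622  0.08      ]
short top z.042 [ 0.48233921 -0.21420767  0.042     ] [ 0.4809093  -0.21491078  0.042     ]
plate [0.53675478 0.15429658 0.226     ] [0.5411162  0.15233059 0.226     ]
```

View pics/crop.png

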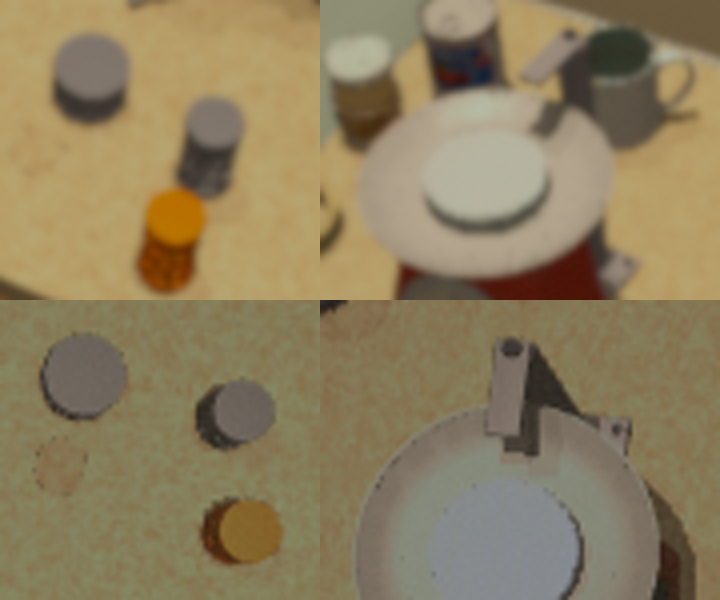

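The crop confirms it. The bare-steel narrow coil at scene (388,251) / top (416,228) is the tall spring. The wide disc at top (376,218) is the short one, and orange is the decoy. The plate centre is at top (236,186) and scene (257,144), with the gauge finger's end straight behind it at top (236,157). The two views agree within 4 mm.

```bash
cat >> h.py <<'E'
def rel(P,yaw=None,pose=None):
    o=ctrl.get_obs() if pose is None else pose
    M=R.from_euler('xyz',o['orientation'],degrees=True).as_matrix()
    d=M.T@(np.array(P)-o['tool_pos'])*1000
    t=R.from_matrix(M.T@R.from_euler('xyz',[180,0,0 if yaw is None else yaw],degrees=True).as_matrix()).as_rotvec(degrees=True)
    return d.round(0),t.round(1)
E
python3 - <<'E'
from h import *
ct,cs=cam('top'),cam('scene')
print('tall',onz(ct,(416,227.6),.08),onz(cs,(388.5,251.),.08),tri(ct,(416,227.6),cs,(388.5,251)))
print('orange',onz(ct,(417.5,257.5),.08),'plate',onz(ct,(236,186),.226),onz(cs,(257,144.5),.226),'gauge',onz(ct,(235.7,158.5),.272), 'rack edge',onz(ct,(340,155),.1))
for P in [(.213,.641,.35),(.45,.29,.36),(.50,.1,.36),(.50,-.1,.36),(.45,-.318,.2)]: print(P,rel(P,0))
E
```

```text
tall [ 0.45177494 -0.32219327  0.08      ] [ 0.45015039 -0.3249421   0.08      ] (array([ 0.45259443, -0.32373358,  0.07521725]), np.float64(0.0015585079277025994))
orange [ 0.36873531 -0.3245297   0.08      ] plate [0.54189482 0.15702431 0.226     ] [0.53568105 0.14901666 0.226     ] gauge [0.60247291 0.15068713 0.272     ] rack edge [ 0.65450769 -0.10880797  0.1       ]
(0.213, 0.641, 0.35) (array([   0.,   -1., -124.]), array([  0.1,   0. , -18.4]))
(0.45, 0.29, 0.36) (array([ 336.,  258., -134.]), array([  0.1,   0. , -18.4]))
(0.5, 0.1, 0.36) (array([ 443.,  422., -134.]), array([  0.1,   0. , -18.4]))
(0.5, -0.1, 0.36) (array([ 506.,  612., -133.]), array([  0.1,   0. , -18.4]))
(0.45, -0.318, 0.2) (array([527., 834.,  27.]), array([  0.1,   0. , -18.4]))
```

>>> apply_moves(deltas=[{"fingers": 64,"delta_pos": [0,0,-50],"angular": [0,0,-6]},{"fingers": 64,"delta_pos": [0,0,-100],"angular": [0,0,-12]},{"fingers": 64,"delta_pos": [20,10,-134],"angular": [0,0,-18.4]},{"fingers": 64,"delta_pos": [336,258,-134],"angular": [0,0,-18.4]},{"fingers": 64,"delta_pos": [336,258,-134],"angular": [0,0,-18.4]},{"fingers": 64,"delta_pos": [336,258,-134],"angular": [0,0,-18.4]},{"fingers": 64,"delta_pos": [336,258,-134],"angular": [0,0,-18.4]},{"fingers": 64,"delta_pos": [336,258,-134],"angular": [0,0,-18.4]},{"fingers": 64,"delta_pos": [336,258,-134],"angular": [0,0,-18.4]},{"fingers": 64,"delta_pos": [336,258,-134],"angular": [0,0,-18.4]}])

```text
clock: 1.1
tool_pos: [0.4223, 0.3309, 0.3605]
orientation: [-180.0, 0.0, 0.0]
force: [1.3, 0.0, -0.5]
opening: 0.0637
gripper_force: 0.0
```

>>> apply_moves(deltas=[{"fingers": 64,"delta_pos": [60,230,0],"angular": [0,0,0]},{"fingers": 64,"delta_pos": [60,230,0],"angular": [0,0,0]},{"fingers": 64,"delta_pos": [60,230,0],"angular": [0,0,0]},{"fingers": 64,"delta_pos": [60,230,0],"angular": [0,0,0]},{"fingers": 64,"delta_pos": [60,230,0],"angular": [0,0,0]},{"fingers": 64,"delta_pos": [70,430,0],"angular": [0,0,0]},{"fingers": 64,"delta_pos": [70,430,0],"angular": [0,0,0]},{"fingers": 64,"delta_pos": [70,430,0],"angular": [0,0,0]},{"fingers": 64,"delta_pos": [70,430,0],"angular": [0,0,0]},{"fingers": 64,"delta_pos": [70,430,0],"angular": [0,0,0]}])

```text
clock: 2.1
tool_pos: [0.4912, -0.102, 0.3601]
orientation: [179.9, 0.1, -0.3]
force: [0.3, 1.0, 0.8]
opening: 0.0642
gripper_force: 0.0
```

Run:
```python
from h import *
print(ctrl.get_obs()['tool_pos'],rel((.44,-.323,.20),0))
```

```text
[ 0.49123859 -0.10196781  0.3601076 ] (array([-50., 221., 160.]), array([ 0.1,  0.1, -0.3]))
```

>>> apply_moves(deltas=[{"fingers": 64,"delta_pos": [-20,110,60],"angular": [0,0,0]},{"fingers": 64,"delta_pos": [-20,110,60],"angular": [0,0,0]},{"fingers": 64,"delta_pos": [-20,110,60],"angular": [0,0,0]},{"fingers": 64,"delta_pos": [-50,221,160],"angular": [0,0,0]},{"fingers": 64,"delta_pos": [-50,221,160],"angular": [0,0,0]},{"fingers": 64,"delta_pos": [-50,221,160],"angular": [0,0,0]},{"fingers": 64,"delta_pos": [-50,221,160],"angular": [0,0,0]},{"fingers": 64,"delta_pos": [-50,221,160],"angular": [0,0,0]},{"fingers": 64,"delta_pos": [-50,221,160],"angular": [0,0,0]}])

```text
clock: 3.0
tool_pos: [0.4428, -0.3178, 0.2013]
orientation: [180.0, -0.1, 0.0]
force: [0.4, 0.8, 1.0]
opening: 0.064
gripper_force: 0.0
```

Run:
```python
from h import *
c=cam('wrist');print(ctrl.get_obs()['tool_pos']);im=snap('wrist','w1')
print(proj(c,(.451,-.3235,.08)),proj(c,(.451,-.3235,0)))
```

```text
[ 0.44278386 -0.31779645  0.20133212]
[324.8159189  189.69290874] [323.37922628 174.56552203]
```

View pics/w1.png

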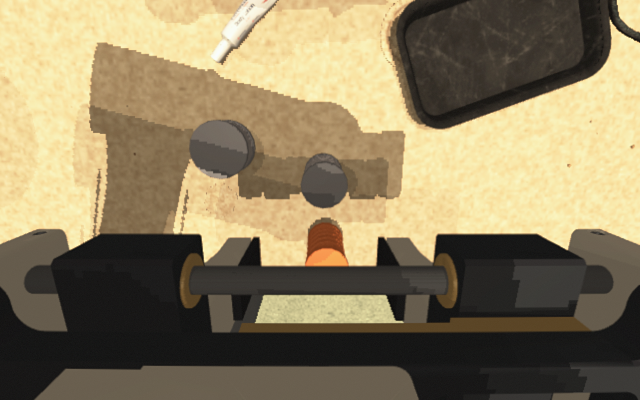

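The wrist view shows the tall spring's top disc at about (324,183), radius 23 px. The short spring is at (222,148) and the orange one at (325,250). I'll fit the disc by mask.

Run:
```python
from h import *
c=cam('wrist');im=snap('wrist','w2')
hsv=cv2.cvtColor(im,cv2.COLOR_BGR2HSV); print(im[185,324],im[165,324],im[160,310])
m=cv2.inRange(im.astype(np.uint8),np.array(im[185,324]).astype(int)-12,np.array(im[185,324]).astype(int)+12)
m[:,:280]=0;m[:,370:]=0;m[215:]=0;m[:140]=0
n,l,s,ce=cv2.connectedComponentsWithStats(m); i=l[185,324]; print(s[i])
h=cv2.convexHull(np.argwhere(l==i)[:,::-1].astype(np.int32));e=cv2.minEnclosingCircle(h);print(e)
P=onz(c,(e[0][0],s[i][1]+s[i][3]-s[i][2]/2),.08);print(P,onz(c,e[0],.08),'diam m',s[i][2]*(c[2][2,3]-.08)/310)
print(rel((P[0],P[1],.021),0))
```

```text
[73 79 85] [101 110 120] [73 80 86]
[ 301  157   48   46 1279]
((325.0871887207031, 180.02740478515625), 26.007049560546875)
[ 0.46139109 -0.32349721  0.08      ] [ 0.46043204 -0.32350433  0.08      ] diam m 0.04351615904078168
(array([ 18.,   6., 181.]), array([ 0. , -0.1,  0.1]))
```

>>> apply_moves(deltas=[{"fingers": 64,"delta_pos": [14,6,20],"angular": [0,0,0]},{"fingers": 64,"delta_pos": [14,6,60],"angular": [0,0,0]},{"fingers": 64,"delta_pos": [14,6,100],"angular": [0,0,0]},{"fingers": 64,"delta_pos": [14,6,140],"angular": [0,0,0]},{"fingers": 64,"delta_pos": [14,6,165],"angular": [0,0,0]},{"fingers": 64,"delta_pos": [14,6,180],"angular": [0,0,0]},{"fingers": 64,"delta_pos": [14,6,180],"angular": [0,0,0]},{"fingers": 64,"delta_pos": [14,6,180],"angular": [0,0,0]}])

```text
clock: 3.9
tool_pos: [0.4572, -0.3238, 0.0216]
orientation: [180.0, -0.1, 0.1]
force: [0.5, 0.8, 0.6]
opening: 0.0642
gripper_force: 0.0
```

>>> apply_moves(deltas=[{"fingers": 55,"delta_pos": [0,0,0],"angular": [0,0,0]},{"fingers": 48,"delta_pos": [0,0,0],"angular": [0,0,0]},{"fingers": 40,"delta_pos": [0,0,0],"angular": [0,0,0]},{"fingers": 36,"delta_pos": [0,0,0],"angular": [0,0,0]},{"fingers": 36,"delta_pos": [0,0,0],"angular": [0,0,0]},{"fingers": 36,"delta_pos": [0,0,0],"angular": [0,0,0]},{"fingers": 36,"delta_pos": [0,0,0],"angular": [0,0,0]},{"fingers": 36,"delta_pos": [0,0,0],"angular": [0,0,0]}])

```text
clock: 4.7
tool_pos: [0.4565, -0.3242, 0.0214]
orientation: [180.0, -0.1, 0.0]
force: [-1.0, 1.4, 6.8]
opening: 0.0424
gripper_force: 30.0
```

Gripped: 42.4 mm opening, 30 N. Lifting, then moving on towards the scale.

>>> apply_moves(deltas=[{"fingers": 36,"delta_pos": [0,0,-15],"angular": [0,0,0]},{"fingers": 36,"delta_pos": [0,0,-50],"angular": [0,0,0]},{"fingers": 36,"delta_pos": [0,0,-95],"angular": [0,0,0]},{"fingers": 36,"delta_pos": [0,0,-140],"angular": [0,0,0]},{"fingers": 36,"delta_pos": [0,0,-185],"angular": [0,0,0]},{"fingers": 36,"delta_pos": [5,-10,-225],"angular": [0,0,0]},{"fingers": 36,"delta_pos": [10,-30,-260],"angular": [0,0,0]},{"fingers": 36,"delta_pos": [15,-50,-290],"angular": [0,0,0]},{"fingers": 36,"delta_pos": [20,-75,-310],"angular": [0,0,0]},{"fingers": 36,"delta_pos": [25,-110,-310],"angular": [0,0,0]}])

```text
clock: 5.7
tool_pos: [0.482, -0.2142, 0.3337]
orientation: [179.9, -0.3, -0.1]
force: [0.3, 1.6, -1.4]
opening: 0.0428
gripper_force: 30.0
```

>>> apply_moves(deltas=[{"fingers": 36,"delta_pos": [5,-35,0],"angular": [0,0,0]},{"fingers": 36,"delta_pos": [10,-75,0],"angular": [0,0,0]},{"fingers": 36,"delta_pos": [15,-115,0],"angular": [0,0,0]},{"fingers": 36,"delta_pos": [20,-155,0],"angular": [0,0,0]},{"fingers": 36,"delta_pos": [25,-195,0],"angular": [0,0,0]},{"fingers": 36,"delta_pos": [30,-230,0],"angular": [0,0,0]},{"fingers": 36,"delta_pos": [35,-250,0],"angular": [0,0,0]},{"fingers": 36,"delta_pos": [35,-255,0],"angular": [0,0,0]},{"fingers": 36,"delta_pos": [35,-255,0],"angular": [0,0,0]}])

```text
clock: 6.6
tool_pos: [0.5156, 0.0413, 0.3302]
orientation: [180.0, 0.0, 0.1]
force: [0.2, -0.8, -0.8]
opening: 0.0424
gripper_force: 30.0
```

Run:
```python
from h import *
c=cam('wrist');print(ctrl.get_obs()['tool_pos']);im=snap('wrist','w3')
for p in [(.54,.153,.226),(.54-.048,.153,.226),(.54+.048,.153,.226),(.605,.15,.272)]:print(p,proj(c,p))
```

```text
[0.5156043  0.04132714 0.33019632]
(0.54, 0.153, 0.226) [189.04623832 175.38190089]
(0.49200000000000005, 0.153, 0.226) [194.86638487 227.9500234 ]
(0.5880000000000001, 0.153, 0.226) [182.78235852 117.60499105]
(0.605, 0.15, 0.272) [155.41162776  91.14741417]
```

View pics/w3.png

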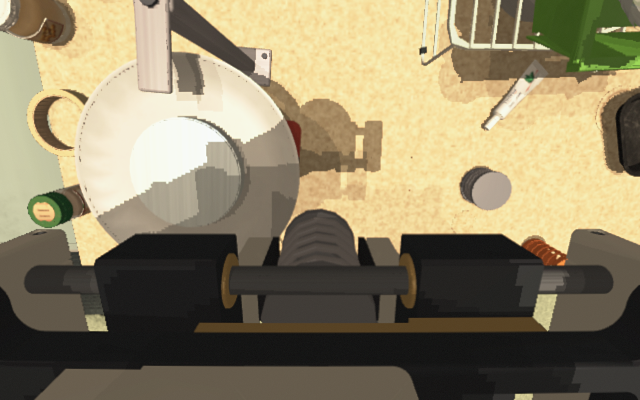

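The plate's top face is a circle centred at about (186,172), left edge at 131. The gauge finger's end is at (155,92), as predicted. The spring is upright in the grip. The plate centre comes out at about (0.542, 0.155), which agrees with the top camera. Moving over it and lowering.

>>> apply_moves(deltas=[{"fingers": 36,"delta_pos": [8,-30,0],"angular": [0,0,0]},{"fingers": 36,"delta_pos": [16,-65,0],"angular": [0,0,0]},{"fingers": 36,"delta_pos": [22,-95,0],"angular": [0,0,0]},{"fingers": 36,"delta_pos": [26,-110,0],"angular": [0,0,0]},{"fingers": 36,"delta_pos": [26,-114,15],"angular": [0,0,0]},{"fingers": 36,"delta_pos": [26,-114,35],"angular": [0,0,0]},{"fingers": 36,"delta_pos": [26,-114,55],"angular": [0,0,0]},{"fingers": 36,"delta_pos": [26,-114,70],"angular": [0,0,0]},{"fingers": 36,"delta_pos": [26,-114,78],"angular": [0,0,0]},{"fingers": 36,"delta_pos": [26,-114,78],"angular": [0,0,0]}])

```text
clock: 7.65
tool_pos: [0.5415, 0.1538, 0.2517]
orientation: [179.9, 0.1, -0.0]
force: [-0.4, 0.5, -1.3]
opening: 0.0424
gripper_force: 30.0
```

Run:
```python
from h import *
o=ctrl.get_obs();print(o['tool_pos'],o['force'])
im=snap('scene','s2');b=snap('top','t2')
f=lambda im,x,y,w,h,s:cv2.resize(im[y:y+h,x:x+w],None,fx=s,fy=s,interpolation=cv2.INTER_CUBIC)
cv2.imwrite('pics/crop2.png',np.hstack([f(im,200,80,100,120,4),f(b,185,125,100,120,4)]))
```

```text
[0.54149892 0.15375978 0.25170479] [-0.42227204  0.5362175  -1.33445737]
```

View pics/crop2.png

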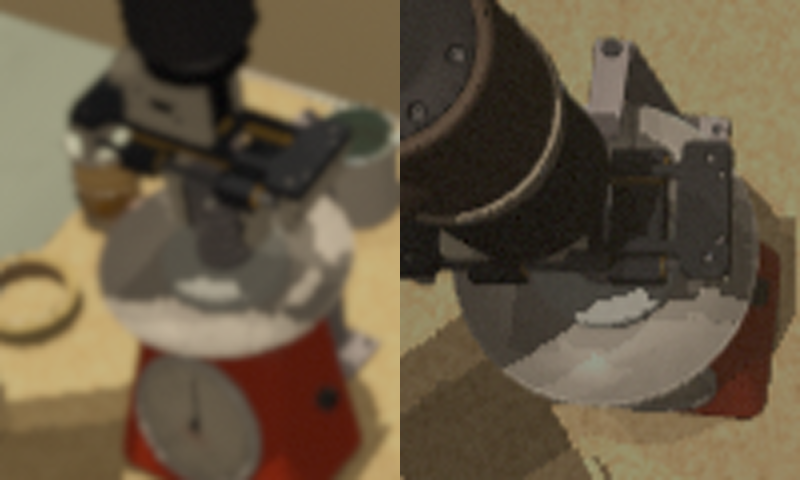

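The spring sits just over the plate, which is visible in front of it at crop (210,290), and is roughly centred. The needle is at zero. Lowering gently to contact.

>>> apply_moves(deltas=[{"fingers": 36,"delta_pos": [0,0,2],"angular": [0,0,0]},{"fingers": 36,"delta_pos": [0,0,3],"angular": [0,0,0]},{"fingers": 36,"delta_pos": [0,0,4],"angular": [0,0,0]},{"fingers": 36,"delta_pos": [0,0,4],"angular": [0,0,0]}])

```text
clock: 8.15
tool_pos: [0.5419, 0.1549, 0.2486]
orientation: [-180.0, -0.0, 0.0]
force: [0.1, -0.3, -0.3]
opening: 0.0425
gripper_force: 30.0
```

>>> apply_moves(deltas=[{"fingers": 36,"delta_pos": [0,0,1],"angular": [0,0,0]},{"fingers": 36,"delta_pos": [0,0,2],"angular": [0,0,0]},{"fingers": 36,"delta_pos": [0,0,2],"angular": [0,0,0]},{"fingers": 36,"delta_pos": [0,0,2],"angular": [0,0,0]}])

```text
clock: 8.55
tool_pos: [0.542, 0.155, 0.2467]
orientation: [-180.0, -0.0, 0.0]
force: [-0.2, 0.1, 1.2]
opening: 0.0424
gripper_force: 30.0
```

>>> apply_moves(deltas=[{"fingers": 36,"delta_pos": [0,0,1],"angular": [0,0,0]},{"fingers": 36,"delta_pos": [0,0,1],"angular": [0,0,0]},{"fingers": 36,"delta_pos": [0,0,1],"angular": [0,0,0]}])

```text
clock: 8.85
tool_pos: [0.542, 0.155, 0.2458]
orientation: [-180.0, -0.0, 0.0]
force: [-1.8, 1.7, 2.2]
opening: 0.0425
gripper_force: 30.0
```

Contact (about 3 N). Opening slowly.

>>> apply_moves(deltas=[{"fingers": 44,"delta_pos": [0,0,0],"angular": [0,0,0]},{"fingers": 46,"delta_pos": [0,0,0],"angular": [0,0,0]},{"fingers": 50,"delta_pos": [0,0,0],"angular": [0,0,0]},{"fingers": 56,"delta_pos": [0,0,0],"angular": [0,0,0]},{"fingers": 62,"delta_pos": [0,0,0],"angular": [0,0,0]},{"fingers": 66,"delta_pos": [0,0,0],"angular": [0,0,0]},{"fingers": 66,"delta_pos": [0,0,0],"angular": [0,0,0]},{"fingers": 66,"delta_pos": [0,0,0],"angular": [0,0,0]},{"fingers": 66,"delta_pos": [0,0,0],"angular": [0,0,0]}])

```text
clock: 9.75
tool_pos: [0.5419, 0.1549, 0.2456]
orientation: [-180.0, -0.0, 0.0]
force: [0.0, 0.6, 0.5]
opening: 0.0659
gripper_force: 0.0
```

>>> apply_moves(deltas=[{"fingers": 66,"delta_pos": [0,0,-10],"angular": [0,0,0]},{"fingers": 66,"delta_pos": [0,0,-30],"angular": [0,0,0]},{"fingers": 66,"delta_pos": [0,0,-55],"angular": [0,0,0]},{"fingers": 66,"delta_pos": [0,0,-85],"angular": [0,0,0]},{"fingers": 66,"delta_pos": [0,0,-120],"angular": [0,0,0]},{"fingers": 66,"delta_pos": [0,0,-155],"angular": [0,0,0]},{"fingers": 66,"delta_pos": [0,0,-160],"angular": [0,0,0]},{"fingers": 66,"delta_pos": [0,0,-160],"angular": [0,0,0]}])

```text
clock: 10.55
tool_pos: [0.5422, 0.1551, 0.4074]
orientation: [-179.9, -0.2, 0.0]
force: [-0.2, 0.1, -1.1]
opening: 0.0656
gripper_force: 0.0
```

Run:
```python
from h import *
c=cam('wrist');print(ctrl.get_obs()['tool_pos']);im=snap('wrist','w4')
for p in [(.542,.155,.226),(.542,.155,.305),(.545,.155,.305),(.607,.15,.272)]:print(p,proj(c,p))
```

```text
[0.54221179 0.15506438 0.40740774]
(0.542, 0.155, 0.226) [318.95860991 185.39046652]
(0.542, 0.155, 0.305) [319.02151524 204.09518854]
(0.545, 0.155, 0.305) [319.02572771 200.77861372]
(0.607, 0.15, 0.272) [324.49417206 126.69092708]
```

View pics/w4.png

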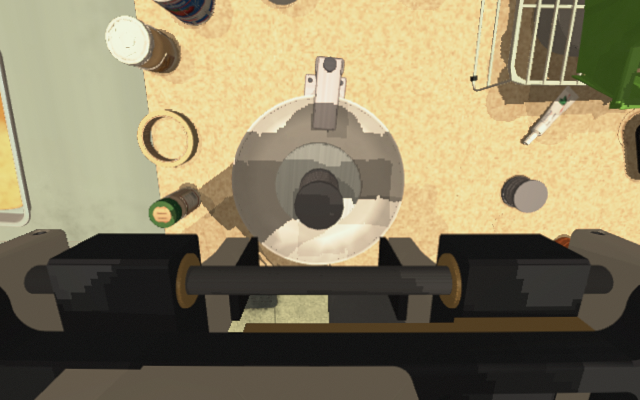

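The spring stands upright: top disc at (319,205), as predicted, over the plate centred at (318,186). The gauge finger's end is at (324,129). Next I'll shut the fingers and press.

>>> apply_moves(deltas=[{"fingers": 0,"delta_pos": [0,0,0],"angular": [0,0,0]},{"fingers": 0,"delta_pos": [0,0,0],"angular": [0,0,0]},{"fingers": 0,"delta_pos": [0,0,0],"angular": [0,0,0]},{"fingers": 0,"delta_pos": [0,0,0],"angular": [0,0,0]},{"fingers": 0,"delta_pos": [0,0,20],"angular": [0,0,0]},{"fingers": 0,"delta_pos": [0,0,45],"angular": [0,0,0]},{"fingers": 0,"delta_pos": [0,0,70],"angular": [0,0,0]},{"fingers": 0,"delta_pos": [0,0,85],"angular": [0,0,0]},{"fingers": 0,"delta_pos": [0,0,92],"angular": [0,0,0]},{"fingers": 0,"delta_pos": [0,0,92],"angular": [0,0,0]}])

```text
clock: 11.6
tool_pos: [0.5416, 0.1547, 0.3128]
orientation: [179.9, 0.1, 0.0]
force: [-0.6, -0.2, 0.6]
opening: 0.0002
gripper_force: 0.0
```

>>> apply_moves(deltas=[{"fingers": 0,"delta_pos": [0,0,4],"angular": [0,0,0]},{"fingers": 0,"delta_pos": [0,0,8],"angular": [0,0,0]},{"fingers": 0,"delta_pos": [0,0,12],"angular": [0,0,0]},{"fingers": 0,"delta_pos": [0,0,16],"angular": [0,0,0]},{"fingers": 0,"delta_pos": [0,0,20],"angular": [0,0,0]},{"fingers": 0,"delta_pos": [0,0,20],"angular": [0,0,0]}])

```text
clock: 12.2
tool_pos: [0.5423, 0.1551, 0.2937]
orientation: [-180.0, -0.1, 0.0]
force: [0.9, 2.1, 4.8]
opening: 0.0005
gripper_force: 2.3
```

4.8 N at 12 mm down, close to the expected 5.4 N. Continuing to the gauge height (TCP 0.272).

>>> apply_moves(deltas=[{"fingers": 0,"delta_pos": [0,0,4],"angular": [0,0,0]},{"fingers": 0,"delta_pos": [0,0,8],"angular": [0,0,0]},{"fingers": 0,"delta_pos": [0,0,12],"angular": [0,0,0]},{"fingers": 0,"delta_pos": [0,0,16],"angular": [0,0,0]},{"fingers": 0,"delta_pos": [0,0,19],"angular": [0,0,0]},{"fingers": 0,"delta_pos": [0,0,21],"angular": [0,0,0]},{"fingers": 0,"delta_pos": [0,0,21],"angular": [0,0,0]}])

```text
clock: 12.9
tool_pos: [0.5424, 0.1551, 0.2739]
orientation: [-180.0, -0.1, 0.0]
force: [-1.8, 1.2, 10.8]
opening: 0.0003
gripper_force: 5.3
```

Run:
```python
from h import *
o=ctrl.get_obs();print(o['tool_pos'],o['force'])
im=snap('scene','s3');w=snap('wrist','w5')
f=lambda im,x,y,w,h,s:cv2.resize(im[y:y+h,x:x+w],None,fx=s,fy=s,interpolation=cv2.INTER_CUBIC)
cv2.imwrite('pics/crop3.png',np.hstack([f(im,200,80,100,120,4),f(w,220,40,200,240,2)]))
```

```text
[0.54241672 0.15511199 0.27394039] [-1.7724331   1.15043487 10.77816635]
```

View pics/crop3.png

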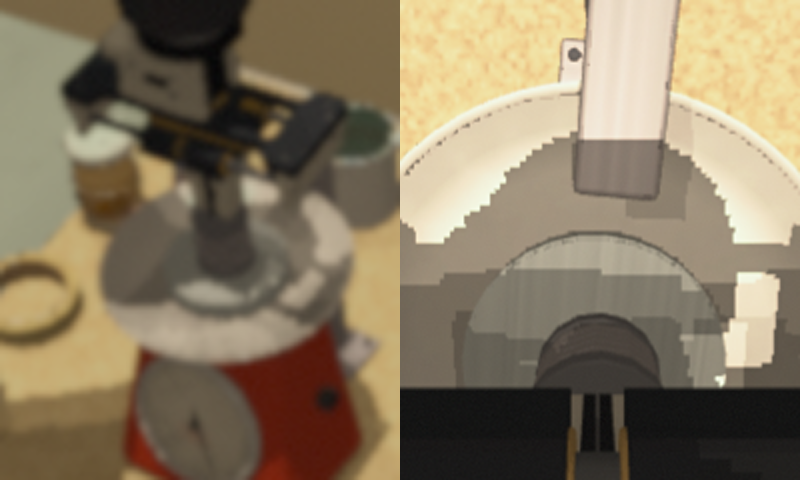

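The spring is compressed and upright under the fingers, and the needle has swung to the far side (crop (195,420)). TCP is at 0.274. I'll go 1.5 mm further and hold for about 2 s.

>>> apply_moves(deltas=[{"fingers": 0,"delta_pos": [0,0,1.5],"angular": [0,0,0]},{"fingers": 0,"delta_pos": [0,0,1.5],"angular": [0,0,0]},{"fingers": 0,"delta_pos": [0,0,1.5],"angular": [0,0,0]},{"fingers": 0,"delta_pos": [0,0,1.5],"angular": [0,0,0]},{"fingers": 0,"delta_pos": [0,0,1.5],"angular": [0,0,0]},{"fingers": 0,"delta_pos": [0,0,1.5],"angular": [0,0,0]},{"fingers": 0,"delta_pos": [0,0,1.5],"angular": [0,0,0]},{"fingers": 0,"delta_pos": [0,0,1.5],"angular": [0,0,0]},{"fingers": 0,"delta_pos": [0,0,1.5],"angular": [0,0,0]},{"fingers": 0,"delta_pos": [0,0,1.5],"angular": [0,0,0]}])

```text
clock: 14.0
tool_pos: [0.5424, 0.1551, 0.2728]
orientation: [-180.0, -0.1, 0.0]
force: [-2.1, 1.8, 11.0]
opening: 0.0004
gripper_force: 5.5
```

>>> apply_moves(deltas=[{"fingers": 0,"delta_pos": [0,0,0],"angular": [0,0,0]},{"fingers": 0,"delta_pos": [0,0,0],"angular": [0,0,0]},{"fingers": 0,"delta_pos": [0,0,0],"angular": [0,0,0]},{"fingers": 0,"delta_pos": [0,0,0],"angular": [0,0,0]},{"fingers": 0,"delta_pos": [0,0,0],"angular": [0,0,0]},{"fingers": 0,"delta_pos": [0,0,0],"angular": [0,0,0]},{"fingers": 0,"delta_pos": [0,0,0],"angular": [0,0,0]},{"fingers": 0,"delta_pos": [0,0,0],"angular": [0,0,0]},{"fingers": 0,"delta_pos": [0,0,0],"angular": [0,0,0]},{"fingers": 0,"delta_pos": [0,0,0],"angular": [0,0,0]}])

```text
clock: 15.0
tool_pos: [0.5424, 0.1551, 0.2728]
orientation: [-180.0, -0.1, 0.0]
force: [-2.3, 1.2, 11.3]
opening: 0.0006
gripper_force: 5.5
```

>>> apply_moves(deltas=[{"fingers": 0,"delta_pos": [0,0,-3],"angular": [0,0,0]},{"fingers": 0,"delta_pos": [0,0,-7],"angular": [0,0,0]},{"fingers": 0,"delta_pos": [0,0,-11],"angular": [0,0,0]},{"fingers": 0,"delta_pos": [0,0,-15],"angular": [0,0,0]},{"fingers": 0,"delta_pos": [0,0,-19],"angular": [0,0,0]},{"fingers": 0,"delta_pos": [0,0,-23],"angular": [0,0,0]},{"fingers": 0,"delta_pos": [0,0,-27],"angular": [0,0,0]},{"fingers": 0,"delta_pos": [0,0,-30],"angular": [0,0,0]},{"fingers": 0,"delta_pos": [0,0,-33],"angular": [0,0,0]},{"fingers": 0,"delta_pos": [0,0,-36],"angular": [0,0,0]}])

```text
clock: 16.0
tool_pos: [0.5414, 0.1547, 0.3066]
orientation: [180.0, 0.1, 0.0]
force: [-0.2, 0.6, -0.7]
opening: 0.0002
gripper_force: 0.0
```

>>> apply_moves(deltas=[{"fingers": 0,"delta_pos": [0,0,-5],"angular": [0,0,0]},{"fingers": 0,"delta_pos": [0,0,-20],"angular": [0,0,0]},{"fingers": 0,"delta_pos": [0,0,-45],"angular": [0,0,0]},{"fingers": 0,"delta_pos": [0,0,-75],"angular": [0,0,0]},{"fingers": 0,"delta_pos": [0,0,-95],"angular": [0,0,0]},{"fingers": 0,"delta_pos": [0,0,-100],"angular": [0,0,0]},{"fingers": 0,"delta_pos": [0,0,-100],"angular": [0,0,0]},{"fingers": 0,"delta_pos": [0,0,-100],"angular": [0,0,0]}])

```text
clock: 16.8
tool_pos: [0.5414, 0.1549, 0.4058]
orientation: [180.0, 0.1, 0.0]
force: [-0.2, -0.3, -1.1]
opening: 0.0004
gripper_force: 0.0
```

Run:
```python
from h import *
c=cam('wrist');o=ctrl.get_obs();print(o['clock'],o['tool_pos'],o['force'])
w=snap('wrist','w6');print(proj(c,(.542,.155,.306)))
f=lambda im,x,y,w,h,s:cv2.resize(im[y:y+h,x:x+w],None,fx=s,fy=s,interpolation=cv2.INTER_CUBIC)
cv2.imwrite('pics/crop4.png',np.hstack([f(ctrl.snapshot('scene')[:,:,::-1],200,80,100,120,4),f(w,220,40,200,240,2)]))
```

```text
16.8 [0.54140162 0.15485043 0.40580036] [-0.22176476 -0.34399513 -1.05683237]
[318.50433666 203.47668877]
```

View pics/crop4.png

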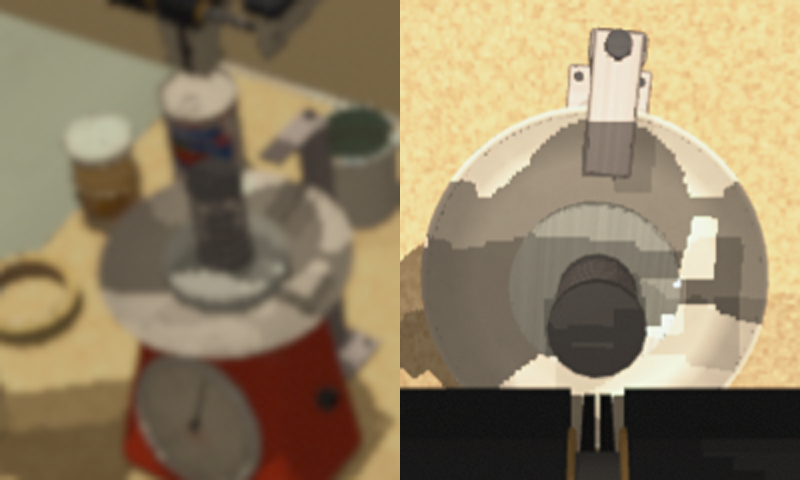

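The spring is back at full height, upright and centred on the plate: wrist crop (597,325), which is image (318.5,202). The needle is back near zero and the fingers are clear. Handing in.

```bash
python3 -c "
from plant import ctrl
print(ctrl.close_job())"
```

```text
the job is handed in; nothing more can be done
None
```

The tall spring was stood on the plate, pressed to gauge height (TCP 0.273 m, about 11 N), held there for about 2 s and let back up; it was left standing upright and centred, the short spring was never touched, and the job was handed in at about 17 s with no verdict shown.

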